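Clamp a stamp blank in the sprung carving jig

TASK

Clamp the white-topped round wooden stamp blank that stands on the bench beside the jig in that jig, ready for carving: first swing the jig's blue sprung arm back by its orange handle until its catch holds it open and let go, then stand the blank upright in the V-shaped wooden rest. Finally press the red trigger down so that the arm swings in and pins the blank in the V, and let go; leave the other things on the bench where they are.

Things in the scene. Friction and masses are not known exactly. Their poses are not given: they have to be found in the camera images.
- jig: Fixed clamping jig. Origin on the bench under the middle of the V rest's seat; z up; yaw within 0.3 rad of the robot's axes. Its aluminium base plate, 8 mm thick, spans jig x -70 to +115 mm, y -65 to +145 mm. The wooden V rest (top 48 mm above the bench) lies at y below -10 mm and |x| below 38 mm, so the +x and -x sides of a seated blank are free for the fingers.
- seat (a point): Point on the plate top (8 mm above the bench) where the blank's underside centre lies when it touches both V walls; axes as the jig's. The V opens to jig +y and its walls touch the blank 35 degrees either side of -y. Best set the blank down 3 to 6 mm to +y of this point, clear of the walls: the arm pushes it home.
- pivot (a point): Vertical hinge axis of the arm, 46 mm above the bench, at jig x +90, y +44.5 mm; hub 34 mm across, 64 mm high. The blue arm is a bar 14 mm wide, 38 to 54 mm above the bench, with a black pad facing the V. Its spring takes about 5 N at the handle near the catch, a damper 2 N more at 0.2 m/s, the catch ramp up to 2 N more.
- handle (a point): Middle of the upright round orange handle at the arm's free end: 24 mm in diameter, 57 to 95 mm above the bench (this point 76 mm), 190 mm from the pivot axis. Pinch it from above and carry it round the arc; it turns with the arm. Seen from the pivot it lies towards jig -x at joint value 0 and swings to jig +y as the value grows.
- clamp_arm (a joint): Arm angle (rad), grows as the arm is swung back from the V, clockwise from above. -0.15: sprung shut, V empty (start). 0: pad against a seated blank. 0.85: held by the catch. 1.0: end stop. Swing it past 0.92, ease back to 0.85 and let go: it rests near 0.85 by itself. When tripped it swings shut in about half a second.
- trigger (a joint): Angle (rad) of the trigger lever: 0 up (sprung there), 0.2 fully down (stop). It dips by itself while the arm rides over its ramp on being swung back, then springs up in front of the arm. The arm is freed at about 0.17. Press the red pad straight down about 21 mm (0.18 rad); it takes about 4 N.
- trigger_pad (a point): Centre of the top of the red trigger pad (36 x 30 mm), 48 mm above the bench when up, at about jig x +47, y +173 mm. Its axes turn with the lever.
- blank: Round wooden stamp blank with bark-brown side and a whitened top, 63 mm in diameter, 50 mm high, about 0.1 kg; origin at the centre of its underside, z up. It stands on the bench left or right of the jig (its place may be swapped with the wax tin's). Grip it round the side from above.
- wax_tin: Bystander: flat round tin with green lid, 73 mm across, 26 mm high; origin at the centre of its underside.
- sanding_block: Bystander: wooden sanding block 78 x 99 x 32 mm; origin at the centre of its underside.
- slip_stone: Bystander: small brown sharpening stone 48 x 90 x 17 mm; origin at the centre of its underside.

How it is judged:
By the outcome, as a careful person would: the job done as asked, in the order asked, and still so for the second after the job is handed in, with the robot touching nothing.
It also fails if it takes over 64 s, if anything falls off the work surface, if the arm or the gripper's body presses on something with over 40 N, if the wrist force passes 120 N, or if a joint passes its speed limit or range.

ROBOT

A 6-joint arm with a two-finger parallel gripper is mounted at the origin on a cart in front of the work surface, level with it; the furniture and walls round the work are solid. World frame = base frame: x ahead of the robot, y to its left, z up, the work surface at z = 0. Lengths are in mm, angles in degrees, forces in N, time in s.
With the tool pointing down it reaches from about 325 to 925 mm from the base axis. Payload 3.1 kg.
Tool frame: the origin (TCP) lies on the mounting face of the last link; the fingertips stand 173 mm ahead of it and the grasp point (between the pads) lies 155 mm ahead of it; z points along the fingers, y is the line along which they close (so a half turn about z gives the same grasp; the last joint's range is limited). The gripper opens to 85 mm and grips with 20 to 120 N. Pads are 22 mm wide; open, the fingers measure 114 mm over their backs; the gripper's body (76 mm by 85 mm) begins 54 mm behind the grasp point. The pads swing forward as they close: fully open they stand 13 mm farther back than shut.
Start: joints at [57.456, 12.427, 92.441, -0, 75.132, -6.429], TCP at [275.098, 561.215, 404.7] pointing down, gripper open.
Joint ranges: [-157.48, 157.48], [-44.54, 120.13], [17.64, 146.25], [-64.5, 244.5], [7.68, 150.69], [-147.95, 147.95]. Speed limits (degrees/s): [159.86, 159.86, 180, 180, 180, 180].

INTERFACE

Orientations are given as [roll, pitch, yaw] about the fixed x, y, z axes, in that order (R = Rz(yaw) Ry(pitch) Rx(roll)).
In Python, from station import ctrl, fingers, cams, models, status gives the robot as it stands. Calls block until the motion is done:
- ctrl.goto(position, orientation): joint-space move of the TCP to a pose.
- ctrl.move_l(position, attitude=None, speed=150): straight line of the TCP; attitude=None keeps the orientation; speed is the mean speed in mm/s.
- ctrl.move_j(angles): joint-space move.
- fingers.grip(opening, squeeze=None): finger opening in mm; squeeze is the grip in N (None keeps the last); returns when the fingers have stopped.
- ctrl.wait(seconds).
- ctrl.solve_ik(position, orientation): joint angles nearest the present ones, or None.
- cams.get_image(name): name is "side" or "top"; returns (picture, depth): 384x512x3 uint8, red, green, blue; 384x512 float32, mm along the optical axis (not along the pixel's ray), 0 where there is no reading.
- cams.get_calibration(name): a dict with "fx", "fy", "cx", "cy" (pixels), "R" (3x3) and "t" (3): a world point X has camera coordinates R X + t. Camera axes: x right, y down, z forward; pixel columns grow to the right and rows downward; lengths in mm; the calibration is good to about 2 mm. A picture is of the moment at which its call begins. get_calibration takes no time and is no camera call.
A pose or a line that the arm cannot do raises ctrl.Unreachable and nothing moves.
- ctrl.sign_off(): hands the job in; it is judged then, once.
Trained networks look in the newest picture that a camera, given by its name, has taken for a name from the list of things; names that differ only in an ending like _2 or _b are one class to them, and where a whole thing is asked for, a point or a joint stands for the part that bears it (a point fixed in the world has none). Each returns a list of dicts, best first, with "score" (0 to 1); they miss things now and then, are a little off and sometimes report something else, mostly with a low value. They report only what shows in the picture. A call takes as long as a camera call.
- models.look_for(camera, label): "point" ([column, row] in pixels, amid what is visible of it).
- models.trace(camera, label): "region" (384x512 bool, what is visible of it) and "point" ([column, row] in pixels, amid what is visible of it).
- models.pinpoint(camera, label): "point" ([column, row] in pixels: a listed point, or the origin of a listed thing).
Readings, each from a call of its own:
- status.get_t(): time.
- status.get_joint_pos(): joint angles.
- status.get_qvel(): joint speeds.
- status.get_effort(): joint torques, N m.
- status.get_tcp_pos(): TCP position.
- status.get_ee_rot(): TCP orientation.
- status.get_wrist_force(): force on the tool from outside, world axes, zero at the start.
- status.get_moment(): the same for the moment, N m.
- status.get_grip_width(): finger opening in mm.
- status.get_grip_force(): force on a finger pad.
Only numpy, scipy, OpenCV 4.12 (cv2) and the standard library are available. Lean on these libraries where they do the work, as an engineer would, in place of code of your own. Each camera call takes 0.05 s, during which the arm holds its last target. There are 200 camera calls.

## Working session

There is one attempt and no reset: what is moved stays moved. The work goes in short steps, each a Python script; the robot and the scene stay as the last script left them, time stands still between calls to the robot, and variables do not carry over. Pictures are saved under pics/ and viewed, at most 10 in all, crops included, and the job is handed in when it is done.

```bash
mkdir -p pics; ls; cat > h.py <<'E'
import numpy as np, cv2
from station import ctrl, fingers, cams, models, status
def ray(cam,px,z):
    "world point where pixel's ray meets height z"
    c=cams.get_calibration(cam); R=np.array(c["R"]); t=np.array(c["t"])
    d=R.T@np.array([(px[0]-c["cx"])/c["fx"],(px[1]-c["cy"])/c["fy"],1]); o=-R.T@t
    return o+d*(z-o[2])/d[2]
def cloud(cam,depth):
    c=cams.get_calibration(cam); R=np.array(c["R"]); t=np.array(c["t"])
    v,u=np.indices(depth.shape)
    P=np.stack([(u-c["cx"])/c["fx"]*depth,(v-c["cy"])/c["fy"]*depth,depth],-1)
    return (P-t)@R
def pic(cam,name):
    im,d=cams.get_image(cam); cv2.imwrite(f"pics/{name}.png",im[:,:,::-1]); return im,d
E
python3 - <<'E'
from h import *
for cam in("top","side"):
    im,d=pic(cam,cam+"0"); P=cloud(cam,d)
    c=cams.get_calibration(cam); print(cam,-np.array(c["R"]).T@np.array(c["t"]))
    for n,z in(("seat",8),("pivot",46),("handle",76),("trigger_pad",48),("jig",0),("blank",0)):
        for r in models.pinpoint(cam,n)[:2]: print(n,r["score"],np.round(r["point"],1),ray(cam,r["point"],z).round(1))
    for n in("blank","wax_tin","jig","handle","trigger_pad","sanding_block","slip_stone"):
        for r in models.trace(cam,n)[:1]:
            m=r["region"]&(d>0); print("trace",n,r["score"],np.round(r["point"]),m.sum(),np.median(P[m],0).round(1),P[m].min(0).round(),P[m].max(0).round())
print(status.get_t(),status.get_ee_rot())
E
```

```text
pics
station.py
top [ 379.87587091  -29.82695997 1452.15756614]
seat 0.97 [269.2 189.8] [552.  -52.9   8. ]
pivot 0.78 [264.  164.3] [641.  -34.8  46. ]
pivot 0.59 [159.4 208.8] [483.8 342.5  46. ]
handle 0.54 [267.3 215.3] [454.1 -43.9  76. ]
trigger_pad 0.67 [230.  169.1] [624.5  88.6  48. ]
jig 0.66 [272.3 188.6] [557.3 -64.7   0. ]
blank 0.48 [363.2 196.9] [ 522.1 -401.4    0. ]
trace blank 0.62 [368. 196.] 260 [ 512.9 -398.2   48.2] [ 485. -437.   -5.] [ 543. -372.   57.]
trace wax_tin 0.82 [160. 210.] 301 [485.  352.6  25.6] [452. 320.   3.] [522. 387.  34.]
trace jig 0.65 [264. 180.] 2808 [578.8 -33.1   8.9] [ 451. -147.   -6.] [681. 111. 100.]
trace handle 0.54 [269. 183.] 285 [563.6 -39.8  54.7] [447. -52.  -6.] [662. -24. 100.]
trace trigger_pad 0.7 [235. 177.] 232 [595.2  74.4  33. ] [524.  28.  -8.] [640. 111.  55.]
trace sanding_block 0.93 [361. 158.] 349 [ 655.3 -395.7   28.6] [ 615. -442.   -3.] [ 697. -353.   39.]
trace slip_stone 0.76 [155. 162.] 331 [654.2 367.8  14.8] [608. 323. -10.] [703. 418.  22.]
side [1358.70047362 -731.15302742 1192.70805435]
seat 0.65 [245.
[... 324 characters left out ...]
.89 [159. 249.] 348 [ 532.2 -406.    47.4] [ 490. -432.    1.] [ 551. -376.   57.]
trace wax_tin 0.69 [317. 149.] 206 [495.5 347.8  25.2] [453. 315.  -0.] [530. 394.  34.]
trace jig 0.97 [261. 210.] 2456 [587.5 -44.   10.3] [ 431. -147.   -7.] [687. 150.  99.]
trace handle 0.69 [185. 281.] 481 [ 666.6 -403.2   28.8] [ 623. -445.   -4.] [ 708. -358.   38.]
trace trigger_pad 0.63 [283. 196.] 123 [593.3  73.6  35.4] [532.  33.  24.] [644. 112.  55.]
trace sanding_block 0.56 [186. 281.] 567 [ 666.3 -399.8   28.4] [ 601. -445.   -6.] [ 708. -344.   38.]
trace slip_stone 0.77 [352. 172.] 245 [657.4 366.3  15.1] [604. 327.  -5.] [704. 415.  23.]
1.4 [-1.79998733e+02 -1.42351751e-03  1.53882789e+02]
```

```bash
python3 - <<'E'
import cv2
a=cv2.imread("pics/top0.png")[140:250,190:400]; b=cv2.imread("pics/side0.png")[140:300,140:350]
cv2.imwrite("pics/c1.png",cv2.resize(a,None,fx=3.8,fy=3.8,interpolation=2))
cv2.imwrite("pics/c2.png",cv2.resize(b,None,fx=3.7,fy=3.7,interpolation=2))
E
```

```text
(no output)
```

View pics/c1.png

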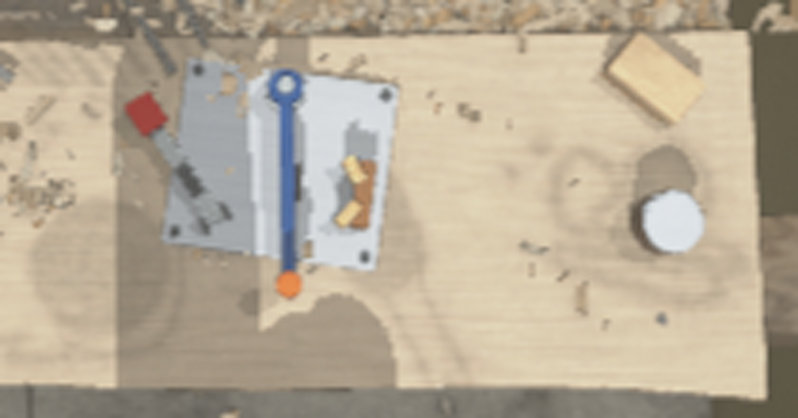

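View pics/c2.png

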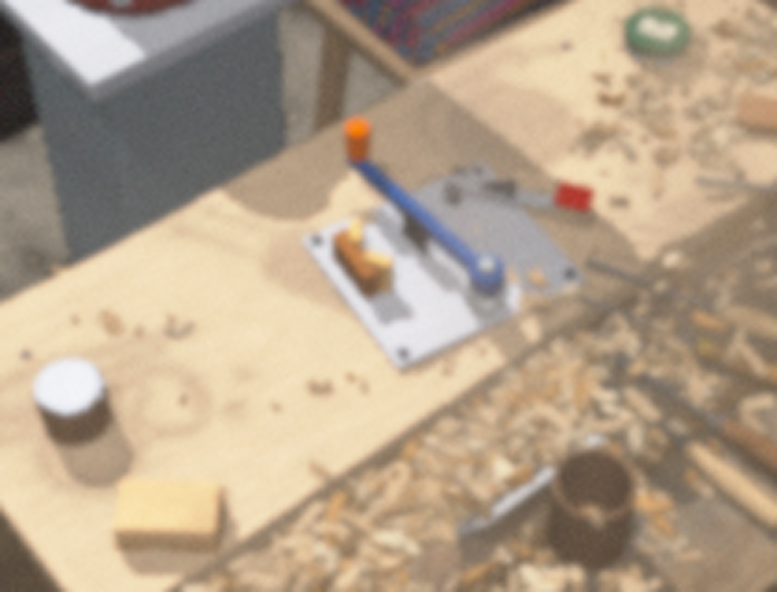

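```bash
cat > fit.py <<'E'
from h import *
from scipy.optimize import least_squares
def cen(im,f,box):
    hsv=cv2.cvtColor(im,cv2.COLOR_RGB2HSV).astype(int); m=np.zeros(im.shape[:2],bool); u0,u1,v0,v1=box
    m[v0:v1,u0:u1]=f(hsv)[v0:v1,u0:u1]
    n,l,s,c=cv2.connectedComponentsWithStats(m.astype(np.uint8)); k=1+s[1:,4].argmax(); return c[k],s[k]
J=np.array([[115,145],[115,-65],[-70,-65],[-70,145],[90-190*np.cos(.15),44.5-190*np.sin(.15)],[90,44.5],[47,173]])
orange=lambda h:(h[...,0]>=5)&(h[...,0]<=14)&(h[...,1]>190)&(h[...,2]>180)
red=lambda h:((h[...,0]<4)|(h[...,0]>172))&(h[...,1]>140)&(h[...,2]>90)
white=lambda h:(h[...,1]<35)&(h[...,2]>170)
obs={}
for cam,off,s,cs,hub,bo,bb in(("top",(190,140),3.8,[(191,56),(399,83),(376,271),(163,241)],(286,85),(250,290,200,230),(345,385,180,215)),
                    ("side",(140,140),3.7,[(580,277),(403,368),(303,237),(482,164)],(486,263),(225,250,165,190),(140,175,230,265))):
    im=cv2.imread(f"pics/{cam}0.png")[:,:,::-1].copy(); o=np.array(off)
    f=lambda p:np.array(p)/s+o-0.4
    w=[ray(cam,f(p),8)[:2] for p in cs]
    a,sa=cen(im,orange,bo); r,sr=cen(im,red,(215,245,150,190) if cam=="top" else (280,310,180,205)); b,sb=cen(im,white,bb)
    zz=(90,48) if cam=="top" else (76,42)
    w+=[ray(cam,a,zz[0])[:2],ray(cam,f(hub),62)[:2],ray(cam,r,zz[1])[:2]]
    w=np.array(w); wt=np.array([1,1,1,1,1,1,.7])
    def res(p):
        c,n=np.cos(p[2]),np.sin(p[2]); return ((J@np.array([[c,n],[-n,c]])+p[:2]-w)*wt[:,None]).ravel()
    q=least_squares(res,[550,-60,-.1],loss="soft_l1",f_scale=4); print(cam,q.x.round(4)); print(q.fun.reshape(-1,2).round(1).tolist())
    print("blank",ray(cam,b,50).round(1),sb, sa,sr)
E
python3 fit.py
```

```text
Traceback (most recent call last):
  File "fit.py", line 17, in <module>
    a,sa=cen(im,orange,bo); r,sr=cen(im,red,(215,245,150,190) if cam=="top" else (280,310,180,205)); b,sb=cen(im,white,bb)
         ~~~^^^^^^^^^^^^^^
  File "fit.py", line 6, in cen
    n,l,s,c=cv2.connectedComponentsWithStats(m.astype(np.uint8)); k=1+s[1:,4].argmax(); return c[k],s[k]
                                                                      ~~~~~~~~~~~~~~^^
ValueError: attempt to get argmax of an empty sequence
```

```bash
sed -i 's/>190)&(h\[...,2\]>180)/>150)\&(h[...,2]>150)/; s/<35)&(h\[...,2\]>170/<45)\&(h[...,2]>150/' fit.py; python3 fit.py; python3 - <<'E'
import cv2
im=cv2.cvtColor(cv2.imread("pics/top0.png"),cv2.COLOR_BGR2HSV); print(im[212:218,264:269].tolist())
E
```

```text
top [ 5.518663e+02 -6.931780e+01 -1.475000e-01]
[[-0.1, 2.3], [-1.3, -1.3], [0.1, -0.4], [-0.7, 1.3], [0.6, -0.6], [1.0, -0.6], [0.4, -0.6]]
blank [ 513.4 -402.1   50. ] [359 189  17  18 228] [263 212   6   6  27] [224 165   9  10  56]
side [ 5.517067e+02 -6.776670e+01 -1.474000e-01]
[[4.8, 4.7], [-3.5, -2.9], [-1.5, -1.8], [-5.3, 4.4], [3.6, -2.3], [1.2, 0.1], [0.4, -0.1]]
blank [ 516.3 -402.7   50. ] [149 236  20  17 252] [233 172   7  10  43] [291 191   8   5  33]
[[[10, 152, 208], [11, 164, 221], [11, 165, 221], [11, 157, 218], [12, 116, 208]], [[12, 168, 227], [12, 168, 229], [12, 168, 229], [12, 168, 228], [12, 153, 217]], [[12, 169, 230], [12, 167, 230], [12, 167, 230], [12, 167, 230], [12, 165, 226]], [[12, 169, 230], [12, 167, 230], [12, 167, 230], [12, 167, 230], [12, 160, 227]], [[12, 168, 229], [12, 166, 230], [12, 166, 230], [12, 167, 230], [12, 147, 222]], [[12, 141, 202], [12, 168, 220], [12, 167, 223], [11, 158, 204], [13, 92, 205]]]
```

```bash
cat >> h.py <<'E'
PSI=-0.1475; O=np.array([551.8,-68.6])
def W(x,y): c,s=np.cos(PSI),np.sin(PSI); return O+[c*x-s*y,s*x+c*y]
def hand(th,zg,r=190):
    p=W(90-r*np.cos(th),44.5+r*np.sin(th)); return [*p,zg+155],[180,0,180+np.degrees(PSI-th)]
E
python3 - <<'E'
from h import *
fingers.grip(55,40)
ctrl.goto(*hand(-.15,150)); print(status.get_joint_pos(),status.get_t())
p,o=hand(-.15,79); ctrl.move_l(p,o,120)
fingers.grip(20,50); print(status.get_grip_width(),status.get_grip_force(),status.get_wrist_force(),status.get_t())
for th in np.linspace(-.15,.96,12)[1:]:
    ctrl.move_l(*hand(th,79),speed=110)
    f=status.get_wrist_force(); print(round(th,2),np.round(f,1),round(status.get_grip_width(),1),np.round(np.array(status.get_tcp_pos())[:2]-hand(th,79)[0][:2],1))
ctrl.wait(.2)
for th in(.9,.85):
    ctrl.move_l(*hand(th,79),speed=60); print(th,np.round(status.get_wrist_force(),1))
ctrl.wait(.3); print(np.round(status.get_wrist_force(),1),status.get_t())
pic("top","top1"); pic("side","side1")
E
python3 - <<'E'
import cv2
a=cv2.imread("pics/top1.png")[140:250,190:310]; b=cv2.imread("pics/side1.png")[130:240,215:335]
cv2.imwrite("pics/c3.png",cv2.resize(cv2.hconcat([a,b]),None,fx=3.3,fy=3.3,interpolation=2))
E
```

```text
[-1.35008713e+01 -1.55140346e+00  1.19102241e+02  1.23453264e-02
  6.24166231e+01 -1.03691061e+02] 4.075
23.00997056425918 48.79396319389343 [-1.71857659 -1.017778    5.23003705] 5.2
-0.05 [-1.2 -2.4  5.6] 22.8 [ 0.6 -0.1]
0.05 [-2.  -2.   6.7] 23.0 [ 0.6 -0.2]
0.15 [-1.7 -3.   8.2] 22.8 [ 0.6 -0.3]
0.25 [-2.  -3.1  7.7] 23.0 [ 0.6 -0.4]
0.35 [-2.5 -2.9  8.6] 22.6 [ 0.6 -0.5]
0.46 [-2.7 -2.4  9.7] 22.7 [ 0.5 -0.5]
0.56 [-3.3 -2.9  9.2] 23.0 [ 0.5 -0.5]
0.66 [-3.2 -2.6  9.6] 22.8 [ 0.4 -0.5]
0.76 [-3.4 -3.4  9.6] 22.9 [ 0.2 -0.9]
0.86 [-3.1 -2.2 10.7] 23.0 [ 0.1 -0.9]
0.96 [-6.  -3.8 11.1] 23.1 [-0.2 -1. ]
0.9 [-4.7 -3.1  9.9]
0.85 [ 0.2 -0.5  6.5]
[-1.  -0.6  7.4] 9.925
```

View pics/c3.png

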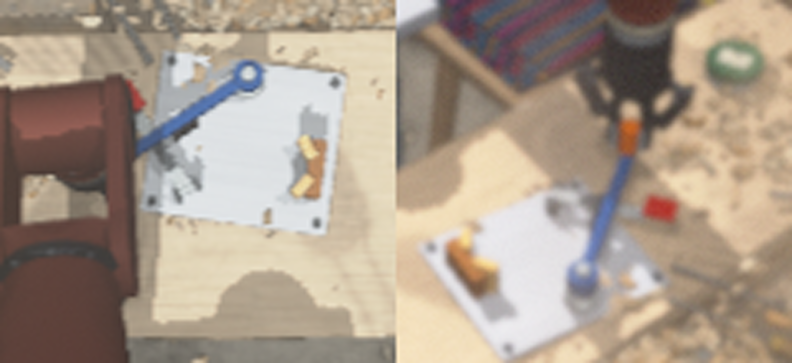

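```bash
python3 - <<'E'
from h import *
fingers.grip(50)
p,o=hand(.85,160); ctrl.move_l(p,speed=150)
fingers.grip(85,40)
B=np.array([514.7,-402.4]); o=[180,0,90+np.degrees(PSI)]
ctrl.goto([*B,120+155],o); print(status.get_joint_pos(),status.get_t())
im,d=pic("top","top2"); pic("side","side2")
r=models.pinpoint("side","handle"); print([(q["score"],ray("side",q["point"],76).round(1)) for q in r[:2]], hand(.85,0)[0])
ctrl.move_l([*B,31+155],o,120); print(np.round(status.get_wrist_force(),1))
fingers.grip(55,40); print(status.get_grip_width(),status.get_grip_force(),np.round(status.get_wrist_force(),1))
ctrl.move_l([*B,150+155],o,150); print(np.round(status.get_wrist_force(),1),status.get_grip_width(),status.get_t())
ctrl.goto([*W(0,6),150+155],o)
pic("top","top3"); pic("side","side3"); print(status.get_t(), status.get_tcp_pos(),status.get_ee_rot())
E
python3 - <<'E'
import cv2
b=cv2.imread("pics/side3.png")[100:250,180:380]
cv2.imwrite("pics/c4.png",cv2.resize(b,None,fx=4,fy=4,interpolation=2))
E
```

```text
[-4.40689012e+01  2.32050759e+01  9.35576078e+01  2.76237948e-02
  6.32461781e+01 -3.57162825e+01] 13.4417
[(0.55, array([542. , 117.5,  76. ]))] [np.float64(544.3059023012638), np.float64(121.81222797220181), 155]
[-0.1 -0.1  0.8]
61.98252109249492 44.3667858839035 [ 0.1 -0.3  4.4]
[-0.3  0.7 -1.9] 61.702735437921625 15.7583
17.15 [552.98505022 -63.98339147 305.11462107] [1.79971424e+02 2.24028438e-02 8.14472659e+01]
```

View pics/c4.png

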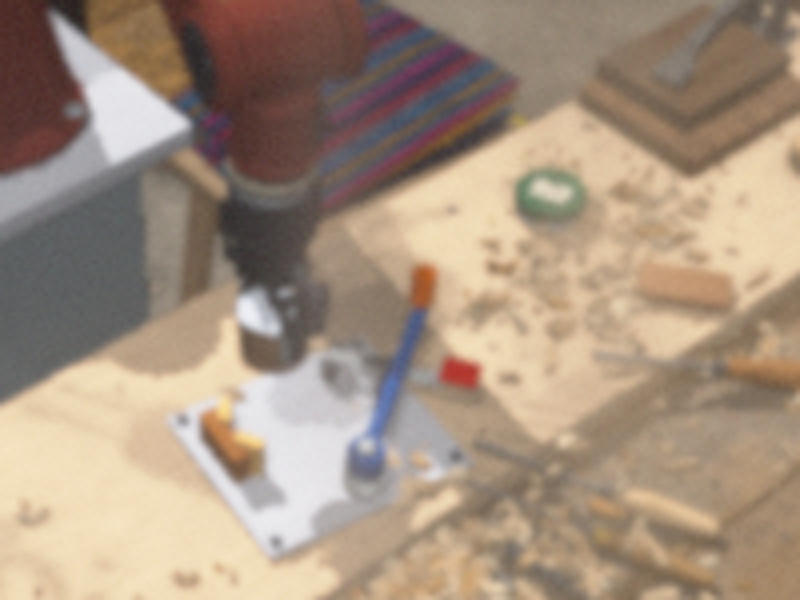

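```bash
python3 - <<'E'
from h import *
o=[180,0,90+np.degrees(PSI)]; w=W(0,6)
ctrl.move_l([*w,230],o,100); print(np.round(status.get_wrist_force(),1),np.array(status.get_tcp_pos())-[*w,230])
ctrl.move_l([*w,197],o,50); print(np.round(status.get_wrist_force(),1))
for z in(196,195,194,193):
    ctrl.move_l([*w,z],o,20); f=status.get_wrist_force(); print(z,np.round(f,1))
    if f[2]>3: break
fingers.grip(76); print(status.get_grip_width(),np.round(status.get_wrist_force(),1))
ctrl.move_l([*w,300],o,120); print(np.round(status.get_wrist_force(),1),status.get_t())
fingers.grip(0)
q=W(47,173); ctrl.goto([*q,255],[180,0,117]); print(status.get_joint_pos(),status.get_t())
for cam in("top","side"):
    im,d=pic(cam,cam+"4")
    for n in("blank","trigger_pad"):
        r=models.trace(cam,n)[:1]; print(cam,n,[(x["score"],x["region"].sum(),ray(cam,x["point"],50).round(1)) for x in r])
print(W(0,0),W(0,6),q,status.get_t())
E
python3 - <<'E'
import cv2
a=cv2.imread("pics/top4.png")[140:250,190:310]; b=cv2.imread("pics/side4.png")[130:240,215:335]
cv2.imwrite("pics/c5.png",cv2.resize(cv2.hconcat([a,b]),None,fx=3.3,fy=3.3,interpolation=2))
E
```

```text
[ 1.   0.2 -1.2] [ 0.49282939 -0.11758216  0.62820336]
[-0.6  0.3 -0.7]
196 [ 0.1  0.6 -0.7]
195 [-2.7  0.7  5. ]
76.30171952417001 [ 0.2  0.1 -0.9]
[ 0.3 -0.1 -0.5] 20.675
[ 2.31886287e+00  2.22908247e+01  9.73126367e+01 -6.32891871e-02
  6.04324945e+01 -2.46116755e+01] 22.125
top blank []
top trigger_pad [(0.42, np.int64(54), array([537.4,  40.9,  50. ]))]
side blank [(0.61, np.int64(281), array([557.7, -63.8,  50. ]))]
side trigger_pad [(0.47, np.int64(159), array([608.8,  69.5,  50. ]))]
[551.8 -68.6] [552.68179444 -62.6651505 ] [623.71472748  95.61410406] 22.425
```

View pics/c5.png

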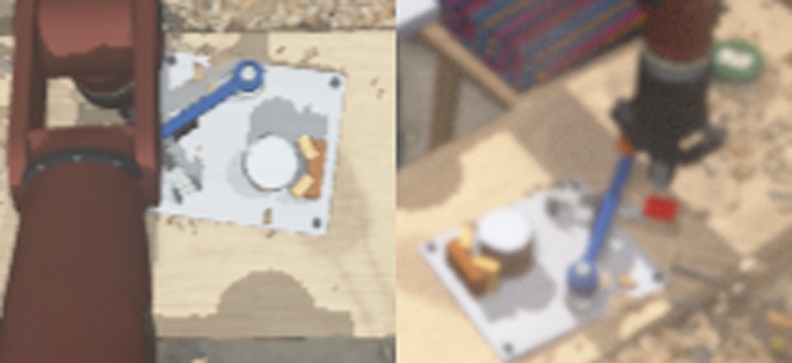

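```bash
python3 - <<'E'
from h import *
q=W(47,173); o=[180,0,-175]
ctrl.goto([*q,262],o); print(status.get_joint_pos()[5],np.round(status.get_wrist_force(),1))
ctrl.move_l([*q,224],o,80); ctrl.wait(.2); f0=np.array(status.get_wrist_force()); print(np.round(f0,1))
for z in(218,213,208,204,202,200.5,199.5,198.5,197.5):
    ctrl.move_l([*q,z],o,30); f=np.array(status.get_wrist_force())-f0; print(z,np.round(f,1),round(status.get_tcp_pos()[2],1))
    if f[2]>12: break
ctrl.wait(.3)
ctrl.move_l([*q,300],o,120); ctrl.goto([430,250,400],o); ctrl.wait(.3)
for cam in("top","side"):pic(cam,cam+"5")
print(status.get_t(),np.round(status.get_wrist_force(),1))
E
python3 - <<'E'
import cv2
a=cv2.imread("pics/top5.png")[140:250,190:310]; b=cv2.imread("pics/side5.png")[130:240,215:335]
cv2.imwrite("pics/c6.png",cv2.resize(cv2.hconcat([a,b]),None,fx=3.3,fy=3.3,interpolation=2))
E
```

```text
-92.6044896983714 [-0.  -0.1 -0.4]
[ 0.6 -0.2 -0. ]
218 [1.5 0.8 1.8] 218.6
213 [1.2 1.4 3.1] 213.2
208 [1.2 1.3 1.7] 207.6
204 [ 0.6 -0.1  2.6] 203.2
202 [-1.2 -0.   2.1] 201.6
200.5 [-0.6 -1.4  3. ] 200.2
199.5 [-1.7  0.2  5.2] 199.7
198.5 [-3.  -0.6  7.4] 199.2
197.5 [-4.2 -0.8 10.1] 198.8
29.6083 [ 0.3 -0.1 -0.4]
```

View pics/c6.png

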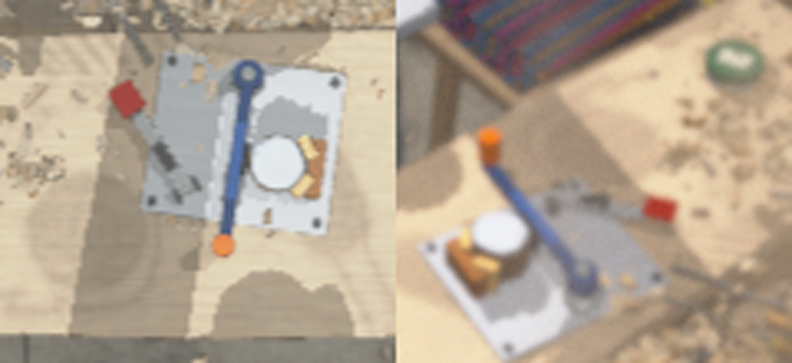

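```bash
python3 - <<'E'
from h import *
exec(open("fit.py").read().split("obs={}")[0])
for cam,bo,bb,z in(("top",(245,270,205,222),(260,290,178,202),90),("side",(235,255,165,190),(235,260,190,212),76)):
    im=cv2.imread(f"pics/{cam}5.png")[:,:,::-1].copy()
    c,s=np.cos(PSI),np.sin(PSI); Ri=np.array([[c,s],[-s,c]])
    h=Ri@(ray(cam,cen(im,orange,bo)[0],z)[:2]-O); b,sb=cen(im,white,bb); b=Ri@(ray(cam,b,58)[:2]-O)
    print(cam,h,"angle",np.arctan2(h[1]-44.5,90-h[0]),"blank",b,sb)
E
```

```text
top [-100.84088116   45.55608885] angle 0.0055338146999197495 blank [-4.80061795 -4.28140765] [262 178  28  24 470]
side [-104.45325535   47.78855414] angle 0.016910185812761533 blank [-1.27235989  0.18782486] [238 192  17  16 197]
```

Arm angle is about 0 with the blank seated against the V (top mask merged with the plate; side view agrees).

```bash
python3 -c "
from h import *
print(ctrl.sign_off())"
```

```text
the job is handed in; nothing more can be done
None
```

The job is handed in: the blank stands upright in the V, pinned by the blue arm (measured arm angle about 0.01 rad), and it took about 30 s on the robot's clock with the other things on the bench left untouched.

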